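Clamp the corked jar in the one-handed kitchen board

ROBOT

A 6-joint arm with a two-finger parallel gripper is mounted at the origin on the work surface. World frame = base frame: x ahead of the robot, y to its left, z up, the work surface at z = 0. Lengths are in m, angles in degrees, forces in N, time in s.
With the tool pointing down it reaches from about 0.325 to 0.775 m from the base axis. Payload 5.5 kg.
Tool frame: the origin (TCP) lies at the centre of the arm's flange, where the gripper is bolted on; the fingertips stand 182 mm ahead of it and the grasp point (between the pads) lies 163 mm ahead of it; z points along the fingers, y is the line along which they close (so a half turn about z gives the same grasp; the last joint's range is limited). The gripper opens to 88 mm and grips with 3 to 60 N. Pads are 20 mm wide; open, the fingers measure 115 mm over their backs; the gripper's body (75 mm by 178 mm) begins 61 mm behind the grasp point.
Start: joints at [-72.405, 5.22, 70.514, -0, 104.267, -3.249], TCP at [0.213, -0.561, 0.405] pointing down, gripper open.
Joint ranges: [-164.24, 164.24], [-49.07, 125.15], [9.68, 141.18], [-86.29, 266.29], [3.28, 154.24], [-151.56, 151.56]. Speed limits (degrees/s): [147.25, 147.25, 172.46, 180, 180, 180].

INTERFACE

Orientations are given as [roll, pitch, yaw] about the fixed x, y, z axes, in that order (R = Rz(yaw) Ry(pitch) Rx(roll)).
In Python, from station import r gives the robot as it stands. The module is installed in compiled form; this text tells all that it offers. Calls block until the motion is done:
- r.reach(position, orientation): joint-space move of the TCP to a pose.
- r.servo_line(position, rotation=None, speed=0.15): straight line of the TCP; rotation=None keeps the orientation; speed is the mean speed in m/s.
- r.move_joints(angles): joint-space move.
- r.let_go() and r.grab(squeeze=None): open the fingers fully, or close them until they stop; squeeze is the grip in N (None keeps the last).
- r.wait(seconds).
- r.inverse_kinematics(position, orientation): joint angles nearest the present ones, or None.
- r.sense(): the state.
- r.snapshot(name): name is "side" or "top" or "wrist"; returns a dict with "frame" (480x640x3 uint8, red, green, blue), "fx", "fy", "cx", "cy" (pixels), "R" (3x3) and "t" (3): a world point X has camera coordinates R X + t. Camera axes: x right, y down, z forward; pixel columns grow to the right and rows downward; lengths in m; the calibration is good to about 2 mm. The wrist camera is an equidistant fisheye: a pixel r from the principal point sees the ray r / f radians off the axis. A picture is of the moment at which its call begins. There is no depth.
A pose or a line that the arm cannot do raises r.IKError and nothing moves.
- r.hand_in(): hands the job in; it is judged then, once.
The state is a dict: "clock": time; "joints": joint angles; "joint_vel": joint speeds; "joint_torque": joint torques, N m; "tcp_pos": TCP position; "orientation": TCP orientation; "contact_force": force on the tool from outside, world axes, zero at the start; "torque": the same for the moment, N m; "opening": finger opening in m; "gripper_force": force on a finger pad.
Only numpy, scipy, OpenCV 4.12 (cv2) and the standard library are available. Lean on these libraries where they do the work, as an engineer would, in place of code of your own. Each camera call takes 0.05 s, during which the arm holds its last target. There are 200 camera calls.

TASK

Set the corked glass jar down upright on the grey kitchen board, between its two jaws. Then reach into the round well and turn the small orange knob clockwise until the moving jaw pins the jar snugly against the rear jaw: past the point where it merely touches or pushes the jar along, but no more than finger-tight, or the glass will crack. Work the jaw by its knob only, do not jam your fingers against the well, let go, and leave the other things where they are.

Things in the scene. Friction and masses are not known exactly. Their poses are not given: they have to be found in the camera images.
- board: The fixed one-handed kitchen board: a dark grey slab with wooden edges, 200 (x) x 380 (y) x 48 mm high. Origin: centre of its underside. Knob well at y +85 mm, jar vise at the -y end, a 20 mm high steel fence along the +x edge (from y 78) and the +y edge (from x 8) and a few 11 mm steel pins at x 62-76, y -12 to +24.
- jar_spot (a point): Point on the deck (48 mm above the table) midway between the two jaws, where the jar's axis should be set down; there it clears both jaws by 5 mm or more. Jaws stand 31 mm above the deck and close along the board's y: the rear V jaw on the -y side, the moving jaw on the +y side; along x the spot is free.
- jar: The loose clear glass jar with a tan filling and a cork. Origin: centre of its underside, z up. Round body 60 mm in diameter and 74 mm high, neck 46 mm, cork 41 mm; 103 mm high in all, about 0.35 kg, stands on the table.
- jar_center (a point): Centre of the jar's round body, on its axis, 37 mm above its underside: take it here or a little higher, by the 60 mm body (not by the cork).
- well: The white round cup the knob sits in, inner diameter 78 mm, inner floor 15 mm above the table, rim level with the deck, so 33 mm deep. Origin: on the axis, under the cup. There are 28 mm between knob and wall on every side: fingers opened wide do not fit in.
- knob_grip (a point): On the axis of the round orange fluted knob, half-way up it. The knob is 22 mm in diameter and 26 mm high, from 16 to 42 mm above the table (6 mm below the deck). Its axis is vertical and fixed.
- knob (a joint): Knob angle in rad: 0 as found, grows clockwise seen from above, end of travel 2.7. Each rad drives the moving jaw 10 mm; it stays where left. Turning it free takes about 0.2 N m (half that is felt while pausing); each newton on the jar adds 0.01 N m. It meets the jar for good between 1.0 and 2.2 rad, not known nearer; from then about 75 N per rad.
- jaw: The moving jaw: aluminium carriage and plate, 50 mm wide, with a black rubber face (gives 1 mm per 8 N) towards -y of the board. Driven only by the knob. A snug jar is pressed by it with some 10 N (5 is too loose, above 22 the glass cracks); before that it slides the jar along with up to 4 N. Origin: on the deck, at the foot of the rubber face.
- jaw_face (a point): Middle of the moving jaw's rubber face, 15 mm above the deck. The rear jaw is not measured: it is bolted at a setting that differs by 10 mm from board to board; a seated jar's axis ends up 4 to 17 mm to the -y side of jar_spot.
- tin1: Lowest of three stacked aluminium tins, each 80 mm in diameter and 54 mm high, loose. Origin: centre of its underside. Leave alone.
- tin2: Middle tin of the stack, same size. Leave alone.
- tin3: Top tin of the stack, same size; its top is 162 mm above the table. Leave alone.
- egg_ring: Loose pink silicone egg ring, 96 mm in diameter, 18 mm high, with a tab. Origin: centre of its underside. Leave alone.
- mug: Loose blue mug, 80 mm in diameter, 90 mm high. Origin: centre of its underside. Leave alone.
- mill: Loose dark wooden pepper mill, 54 mm in diameter, 172 mm high. Origin: centre of its underside. Leave alone.

How it is judged:
By the outcome, as a careful person would: the job done as asked, in the order asked, and still so for the second after the job is handed in, with the robot touching nothing.
It also fails if it takes over 72 s, if anything falls off the work surface, if the arm or the gripper's body presses on something with over 40 N, if the wrist force passes 120 N, or if a joint passes its speed limit or range.

## Working session

There is one attempt and no reset: what is moved stays moved. The work goes in short steps, each a Python script; the robot and the scene stay as the last script left them, time stands still between calls to the robot, and variables do not carry over. Pictures are saved under pics/ and viewed, at most 10 in all, crops included, and the job is handed in when it is done.

```bash
mkdir -p pics
python3 - <<'E'
from station import r
import cv2,numpy as np
for n in("top","side"):
    s=r.snapshot(n); cv2.imwrite(f"pics/{n}0.png",s["frame"][:,:,::-1])
    print(n,s["fx"],s["cx"],s["cy"],np.round(s["R"],3).tolist(),np.round(s["t"],3).tolist(),(-s["R"].T@s["t"]).round(3) if hasattr(s["R"],"T") else "")
st=r.sense();print(st)
E
```

```text
top 546.3796474270604 321.9456946665871 242.3333592572925 [[-0.025, -0.999, -0.029], [-0.985, 0.029, -0.168], [0.169, 0.025, -0.985]] [0.101, 0.634, 1.368] [0.396 0.049 1.457]
side 615.8699147364989 320.1825554249072 236.20130611109488 [[-0.998, -0.061, 0.016], [-0.044, 0.494, -0.868], [0.045, -0.867, -0.496]] [0.613, 0.086, 1.281] [0.557 1.106 0.7  ]
{'clock': 0.1, 'joints': array([-7.24054246e+01,  5.26070388e+00,  7.05740125e+01,  2.00131763e-03,
        1.04265127e+02, -3.24815016e+00]), 'joint_vel': array([ 0.01674488, -0.14480061, -0.24986584, -0.0375365 ,  0.04789753,
        0.12106675]), 'joint_torque': array([ 3.69862260e-03, -4.47857666e+01, -4.07569385e+01,  7.01708416e-02,
        2.84488499e-02, -1.26305677e-04]), 'tcp_pos': array([ 0.21351141, -0.56079704,  0.40360924]), 'orientation': array([-1.79900427e+02, -7.59452623e-03,  2.08432104e+01]), 'contact_force': array([-0.5327188 , -0.64249736,  0.34055155]), 'torque': array([-0.05690823,  0.00075023, -0.01733634]), 'gripper_force': 0.0, 'opening': 0.08791135373364249}
```

View pics/top0.png

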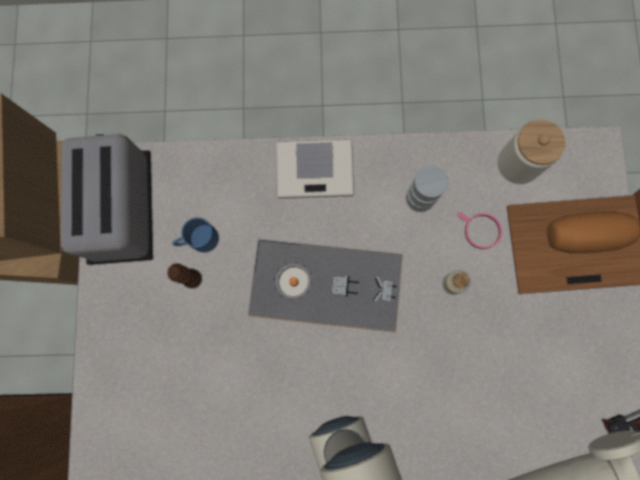

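View pics/side0.png

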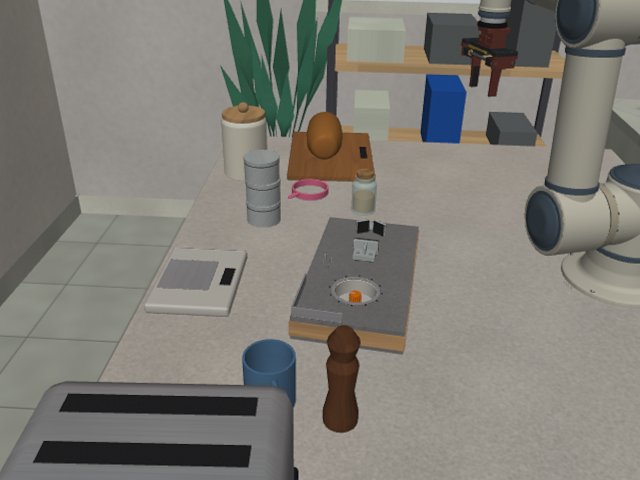

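The top view shows the board with corners at about (258,240), (402,254), (396,331) and (249,316). The well and knob are at (293,281), the moving jaw at (341,286), the rear jaw at (387,290) and the jar at (458,281). The side view shows the jar at (363,190) and the knob at (355,296), with nothing standing between them.

```bash
cat >> h.py <<'E'
def wray(s,u,v):
    R=np.array(s["R"]);t=np.array(s["t"]);c=-R.T@t
    x=(u-s["cx"])/s["fx"];y=(v-s["cy"])/s["fy"];a=np.hypot(x,y);k=np.sinc(a/np.pi)
    return c,R.T@np.array([x*k,y*k,np.cos(a)])
def wplane(s,u,v,z):
    c,d=wray(s,u,v);return c+d*(z-c[2])/d[2]
def wproj(s,X):
    p=np.array(s["R"])@np.array(X)+np.array(s["t"]);a=np.arctan2(np.hypot(p[0],p[1]),p[2]);b=np.arctan2(p[1],p[0])
    return np.array([s["cx"]+s["fx"]*a*np.cos(b),s["cy"]+s["fy"]*a*np.sin(b)])
def topjoin(s,zt=None): pass
E
python3 - <<'E'
from h import *
import pickle
r.reach([.52,-.13,.42],[180,0,90-7.7]);s=r.snapshot("wrist");print(r.sense()["joints"].round(1),s["fx"],s["cx"],s["cy"],(-np.array(s["R"]).T@np.array(s["t"])).round(3))
cv2.imwrite("pics/w1.png",s["frame"][:,:,::-1]);pickle.dump(s,open("w1.pkl","wb"))
E
```

```text
[-17.8  -4.4  78.7  -0.  105.8 -10. ] 371.64829954431775 319.72542831621564 242.03008257242553 [ 0.531 -0.048  0.4  ]
```

View pics/w1.png

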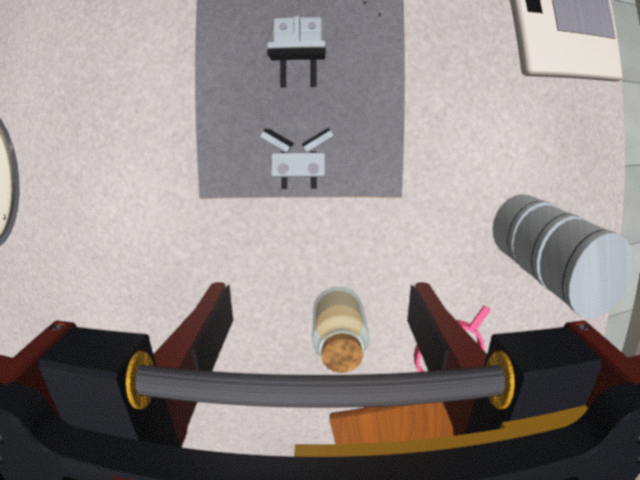

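The wrist view shows the moving jaw's black rubber face at (297,54), and V arms running (262,130)-(292,148) and (332,130)-(303,148). The cork top is at about (342,352), and the board's near corners are at (200,197) and (402,194).

Run:
```python
from h import *
import pickle
s=pickle.load(open("w1.pkl","rb"))
g=cv2.cvtColor(s["frame"],cv2.COLOR_RGB2GRAY)
P=lambda u,v,z:wplane(s,u,v,z)[:2]
A,B=P(200,197,.048),P(402,194.5,.048);print("corners",A.round(4),B.round(4),np.degrees(np.arctan2(*(B-A)[::-1])))
yaw=np.radians(-7.7);ex=np.array([np.cos(yaw),np.sin(yaw)]);ey=np.array([-ex[1],ex[0]])
loc=lambda p:np.round([(p-K)@ex*1e3,(p-K)@ey*1e3+85],1)
K=np.array([.538,.1615])
for n,u,v,z in [("rub L",268,60,.079),("rub R",325,60,.079),("Vl0",262,130,.079),("Vl1",292,148,.079),("Vr1",303,148,.079),("Vr0",332,130,.079),("cA",200,197,.048),("cB",402,194.5,.048)]:
    print(n,loc(P(u,v,z)))
H=hsv(s);h,S,v=[H[...,i].astype(int) for i in range(3)]
m=(h>5)&(h<20)&(S>120);m[:330]=0;m[375:]=0;m[:,:310]=0;m[:,370:]=0
for b in blobs(m): print(b,P(*b[1],.101).round(4))
pix=cv2.resize(s["frame"][0:210,190:415],None,fx=2.8,fy=2.8,interpolation=cv2.INTER_CUBIC)
cv2.imwrite("pics/w1c.png",pix[:,:,::-1])
```

```text
corners [ 0.4037 -0.0946] [ 0.6015 -0.1198] -7.2692846082946865
rub L [-23.5 -61.9]
rub R [ 24.9 -62.9]
Vl0 [ -29.1 -123.3]
Vl1 [  -3.4 -139.6]
Vr1 [   6.1 -139.7]
Vr0 [  30.9 -124.1]
cA [ -98.8 -186.8]
cB [ 100.6 -185.3]
(np.int32(1162), [341.7, 353.0], [322, 334, 40, 38]) [ 0.5236 -0.2546]
```

View pics/w1c.png

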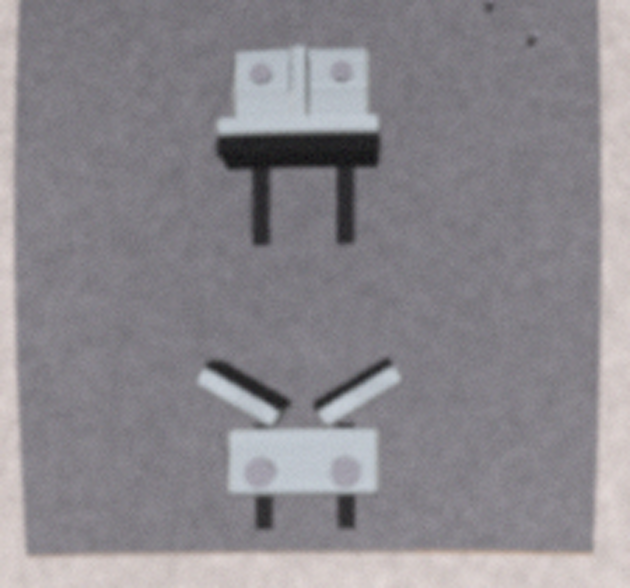

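Run:
```python
from h import *
import pickle
s=pickle.load(open("w1.pkl","rb"))
P=lambda u,v,z:wplane(s,u,v,z)[:2]
yaw=np.radians(-7.5);ex=np.array([np.cos(yaw),np.sin(yaw)]);ey=np.array([-ex[1],ex[0]])
A,B=P(200,197,.048),P(402,194.5,.048);O=(A+B)/2+.190*ey;print("board",O,"knob",O+.085*ey)
loc=lambda p:np.array([(p-O)@ex,(p-O)@ey])*1e3
f=[loc(P(u,59.3,z)).round(1) for u,z in((271,.048),(325,.048),(271,.052))];print(f, loc(P(297,49,.079)))
L=[loc(P(*p,.079)) for p in((263.2,129.3),(293.6,143.9),(302.5,143.9),(329.3,128.6))];print(np.round(L,1).tolist())
yf=(f[0][1]+f[1][1])/2;t=[]
for a,b in((L[0],L[1]),(L[3],L[2])):
    d=b-a;n=np.array([-d[1],d[0]])/np.hypot(*d);n*=np.sign(n[1])
    xc=1.0;t.append(((30-(np.array([xc,0])-a)@n)/n[1]))
print("seat y",t,"jaw touch",yf-30); y=(np.mean(t)+yf-30)/2
print("mid",y,O+ex*.001+ey*y/1e3, "x mid",np.mean([q[0] for q in L]))
```

```text
board [0.52737263 0.08118182] knob [0.53846736 0.16545463]
[array([-25.4, -59.3]), array([ 24.9, -60.5]), array([-24.9, -60.1])] [  0.8182203  -56.80585601]
[[-28.7, -126.7], [-2.7, -140.0], [5.0, -140.1], [27.9, -127.0]]
seat y [np.float64(-108.17121752159404), np.float64(-107.83111399341007)] jaw touch -89.9
mid -98.95058287875104 [ 0.51544843 -0.01705276] x mid 0.37183388399419215
```

Run:
```python
from h import *
x,y=.524,-.255
for yaw in (180,0):
    j=r.inverse_kinematics([x,y,.35],[180,0,yaw]);print(yaw,None if j is None else np.round(j,1))
r.reach([x,y,.36],[180,0,0]); print(r.sense()["joints"].round(1))
r.servo_line([x,y,.215],speed=.12); print(r.sense()["contact_force"].round(1))
r.grab(18);st=r.sense();print(st["opening"],st["gripper_force"],st["contact_force"].round(1))
r.servo_line([x,y,.235],speed=.08);st=r.sense();print(st["opening"],st["contact_force"].round(1),st["clock"])
s=r.snapshot("wrist");cv2.imwrite("pics/w2.png",s["frame"][:,:,::-1])
r.servo_line([x,y,.36],speed=.2)
r.reach([.5152,-.0155,.36],[180,0,90-7.5]);r.servo_line([.5152,-.0155,.275],speed=.1)
st=r.sense();print(st["joints"].round(1),st["contact_force"].round(1),st["tcp_pos"],st["clock"])
s=r.snapshot("wrist");cv2.imwrite("pics/w3.png",s["frame"][:,:,::-1])
```

```text
180 [ -29.3    2.3   79.1    0.    98.6 -119.3]
0 [-29.3   2.3  79.1  -0.   98.6  60.7]
[-29.3   2.3  78.1   0.   99.6  60.6]
[ 0.5  0.2 -0.1]
0.059635774442762975 17.99974948167801 [ 0.6 -3.4  0.8]
0.06002173156731014 [-0.8  0.  -3.5] 5.6083
[-5.5 -7.1 95.8 -0.  91.3  2. ] [ 0.9 -0.1 -4. ] [ 0.51544286 -0.01555047  0.27594693] 8.4
```

View pics/w3.png

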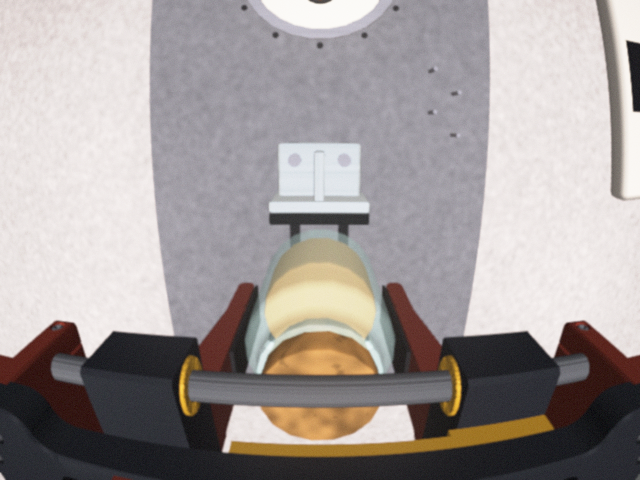

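The jar hangs centred on the jaw, with both at column ~320. Its front edge at row ~233 is clear of the rubber at row ~223.

Run:
```python
from h import *
s=r.snapshot("wrist")
for p in((258,385),(380,385),(320,438),(320,332)): print(wplane(s,*p,.164).round(4))
print("glass front",wplane(s,320,234,.065).round(4),"rubber foot",wplane(s,320,223,.048).round(4))
z0=r.sense()["contact_force"][2]
for z in np.arange(.268,.256,-.001):
    r.servo_line([.5152,-.0155,z],speed=.03);f=r.sense()["contact_force"][2]
    if f-z0>4: break
st=r.sense();print("down",z,f,z0,st["tcp_pos"])
r.let_go();st=r.sense();print(st["contact_force"].round(1),st["opening"])
r.servo_line([.5152,-.0155,.40],speed=.15)
# back away toward well and look
r.reach([.53,.05,.42],[180,0,82.5]);s=r.snapshot("wrist");cv2.imwrite("pics/w4.png",s["frame"][:,:,::-1])
import pickle;pickle.dump(s,open("w4.pkl","wb"));print(r.sense()["clock"])
```

```text
[ 0.4965 -0.0059  0.164 ]
[ 0.535 -0.011  0.164]
[ 0.5129 -0.033   0.164 ]
[0.5187 0.0117 0.164 ]
glass front [0.519  0.0124 0.065 ] rubber foot [0.5192 0.0141 0.048 ]
down 0.262 5.67769967986371 -3.0083493678497906 [ 0.51519351 -0.01551171  0.2633984 ]
[ 0.2 -0.7  0.5] 0.08784714860339171
12.5167
```

View pics/w4.png

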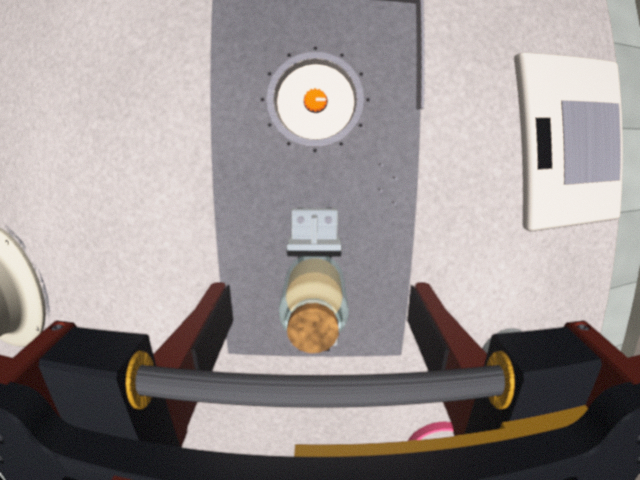

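The jar stands upright between the jaws, with its cork at (312,328). The knob is at (316,100) in the well, its pointer aimed right. The gripper has no partial-opening command, so I'll go in tilted. One finger gets hooked beside the knob, and the knob holds the lightly closing fingers partly open while I shift and untilt.

```bash
cat >> h.py <<'E'
from scipy.spatial.transform import Rotation as Rn
def tilted(K,phi,th,a,z,op):
    """TCP pose; lower finger on side phi (deg) of knob, its inner tip corner a from the axis, height z"""
    p=np.radians(phi);t=np.radians(th);s=-np.array([np.cos(p),np.sin(p),0]);e=s*np.cos(t)+np.array([0,0,np.sin(t)])
    y=-e;psi=p+np.pi/2;x=np.array([np.cos(psi),np.sin(psi),0]);zt=np.cross(x,y)
    T=np.array([K[0],K[1],z])-s*a
    return T+e*op/2-.182*zt, Rn.from_matrix(np.c_[x,y,zt]).as_euler("xyz",degrees=True)
E
python3 - <<'E'
from h import *
import pickle
s=pickle.load(open("w4.pkl","rb"));H=hsv(s);h,S,v=[H[...,i].astype(int) for i in range(3)]
for b in blobs((h<18)&(S>170)&(v>120)):
  if b[1][1]<150: print(b,wplane(s,*b[1],.040))
w=(v>200)&(S<40);w[:50]=0;w[150:]=0;w[:,:260]=0;w[:,370:]=0;print([ (b,wplane(s,b[2][0]+b[2][2]/2,b[2][1]+b[2][3]/2,.03)) for b in blobs(w,500)])
# rim pixels: outer dots symmetric about (315,99)
print("well rim",wplane(s,315,99.5,.048),"cork",wplane(s,312,328,.151))
for n in (18,0):
    p,o=tilted([.5385,.162],116.7,n,.0145,.1,.0878);j=r.inverse_kinematics(p,o);print(p.round(4),o.round(1),None if j is None else j.round(1))
E
```

```text
(np.int32(287), [314.1, 101.1], [305, 89, 21, 23]) [0.53764407 0.16159934 0.04      ]
[((np.int32(3978), [315.3, 101.8], [277, 65, 77, 75]), array([0.53874312, 0.16080734, 0.03      ]))]
well rim [0.53872299 0.16237968 0.048     ] cork [ 0.51498197 -0.01132252  0.151     ]
[0.5255 0.1879 0.2867] [-162.     0.  -153.3] [ 21.5  -1.2  89.8 -17.9  89.7 -95.4]
[0.5517 0.1357 0.282 ] [-180.     0.  -153.3] [  10.4    0.9   87.4   -0.    91.7 -106.3]
```

Run:
```python
from h import *
K=[.5384,.162];phi=116.7
def go(th,a,z,op,sp=.05): p,o=tilted(K,phi,th,a,z,op);r.servo_line(p,o,speed=sp)
r.reach(*tilted(K,phi,18,.0145,.14,.0878))
go(18,.0145,.06,.0878,.12)
s=r.snapshot("side");f=s["frame"][230:350,270:430];cv2.imwrite("pics/s1.png",cv2.resize(f,None,fx=4,fy=4)[:,:,::-1])
f0=r.sense()["contact_force"];print(f0.round(1))
for z in (.052,.046,.041,.037):
    go(18,.0145,z,.0878,.04);f=r.sense()["contact_force"]-f0;print(z,f.round(1))
    if np.linalg.norm(f)>6: break
else:
    r.grab(3);st=r.sense();print("opening",st["opening"],st["gripper_force"],(st["contact_force"]-f0).round(1),st["clock"],st["joints"].round(1))
```

```text
[0.2 0.3 0.3]
0.052 [-1.1 -0.6 -0.1]
0.046 [-0.8 -0.1 -1. ]
0.041 [ 0.  -0.5 -0.6]
0.037 [-0.6  0.3  0.7]
opening 0.07483232869632118 2.842859700322151 [-2.6  4.9 -1.8] 16.625 [ 21.5   0.9  94.4 -17.9  83.4 -93.4]
```

View pics/s1.png

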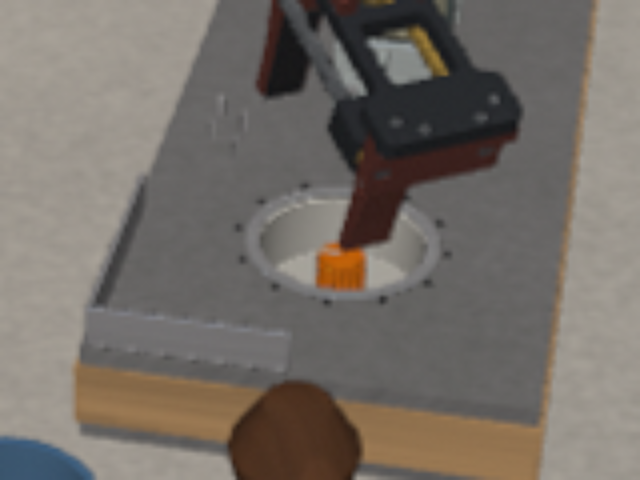

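The side crop shows one finger entering the well beside the knob with clearance, and the other well above the deck. The fingers then stopped on the knob at 75 mm opening, so the trick works. Next I shift and untilt.

Run:
```python
from h import *
K=[.5384,.162];phi=116.7;a=.0085
def go(th,a,z,op,sp=.04):
    p,o=tilted(K,phi,th,a,z,op);r.servo_line(p,o,speed=sp);st=r.sense()
    print(th,z,op,"->",round(st["opening"],4),st["contact_force"].round(1),round(st["torque"][2],2))
    return np.linalg.norm(st["contact_force"])<14 and abs(st["opening"]-op)<.012
ok=True
for th,z,op in [(18,.037,.066),(18,.037,.056),(18,.037,.046),(18,.037,.038),(18,.037,.033),(12,.036,.032),(6,.035,.031),(0,.034,.030)]:
    if not go(th,a,z,op): ok=False;break
st=r.sense();print(ok,st["joints"].round(1),st["clock"])
s=r.snapshot("side");f=s["frame"][230:350,270:430];cv2.imwrite("pics/s2.png",cv2.resize(f,None,fx=4,fy=4)[:,:,::-1])
```

```text
18 0.037 0.066 -> 0.0646 [-4.6  6.3  1.9] 0.01
18 0.037 0.056 -> 0.0549 [-4.7  5.4  2.7] 0.01
18 0.037 0.046 -> 0.0447 [-4.7  5.3  3.5] -0.01
18 0.037 0.038 -> 0.0372 [-3.6  4.7  3.2] -0.01
18 0.037 0.033 -> 0.0318 [-4.8  5.6  2.6] -0.02
12 0.036 0.032 -> 0.0319 [-4.5  5.6  5.3] -0.02
6 0.035 0.031 -> 0.0319 [-3.8  5.1  5.8] -0.06
0 0.034 0.03 -> 0.0314 [-1.9  4.7  5.5] -0.0
True [  12.7    2.2   92.7    0.2   84.9 -104.1] 19.8083
```

View pics/s2.png

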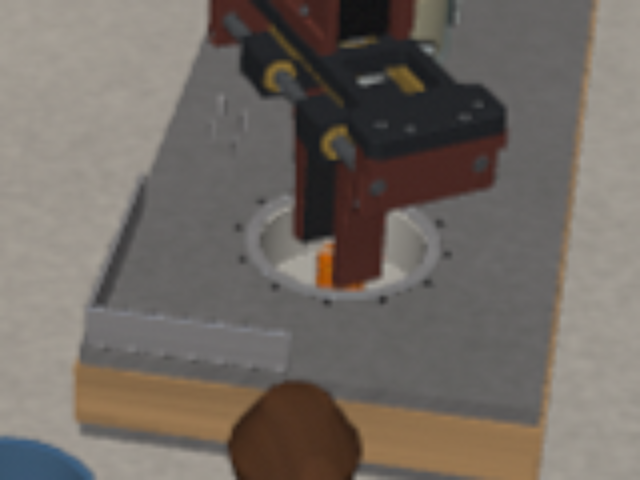

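Both fingers are now inside the well, either side of the knob and clear of the wall. Next I lower, grip, and null the side force.

Run:
```python
from h import *
K=[.5384,.162];phi=116.7;a=.0085
def go(a,z,op,sp=.04):
    p,o=tilted(K,phi,0,a,z,op);r.servo_line(p,o,speed=sp);st=r.sense();u=np.array([np.cos(np.radians(phi)),np.sin(np.radians(phi)),0]);f=st["contact_force"]
    print(round(a,4),z,op,"->",round(st["opening"],4),f.round(1),"along u",round(f@u,1),"tz",round(st["torque"][2],3));return f@u
for z,op in[(.034,.026),(.028,.025),(.022,.024),(.022,.022)]: go(a,z,op)
r.grab(8)
for i in range(5):
    f=go(a,.022,.022)
    if abs(f)<2: break
    a+=-.0005*np.sign(f) if abs(f)<8 else -.001*np.sign(f)
r.grab(35);f=go(a,.022,.022);st=r.sense();print(a,st["gripper_force"],st["joints"].round(2),st["clock"],st["tcp_pos"],st["torque"].round(3))
```

```text
0.0085 0.034 0.026 -> 0.0268 [-2.5  4.5  5.9] along u 5.1 tz -0.028
0.0085 0.028 0.025 -> 0.0258 [-2.3  6.3  1.5] along u 6.7 tz -0.039
0.0085 0.022 0.024 -> 0.0251 [-1.9  6.6  0.9] along u 6.7 tz -0.0
0.0085 0.022 0.022 -> 0.0228 [-1.6  6.1  0.4] along u 6.2 tz -0.018
0.0085 0.022 0.022 -> 0.0217 [-2.2  7.6  1. ] along u 7.8 tz -0.072
0.008 0.022 0.022 -> 0.0222 [-2.6  9.3  2.2] along u 9.5 tz 0.005
0.007 0.022 0.022 -> 0.0219 [-4.4 12.   2.2] along u 12.7 tz -0.003
0.006 0.022 0.022 -> 0.0217 [-5.8 14.4  2. ] along u 15.5 tz -0.017
0.005 0.022 0.022 -> 0.0231 [-6.7 14.5  3.1] along u 16.0 tz -0.022
0.004 0.022 0.022 -> 0.0212 [-8.6 20.1  3. ] along u 21.8 tz -0.014
0.004 35.004993081092834 [  12.86    2.74   93.55    0.63   83.8  -104.11] 22.8917 [0.53998764 0.16004674 0.20450195] [ 3.387  1.391 -0.014]
```

Run:
```python
from h import *
K=[.5384,.162];phi=116.7
r.grab(6)
for a in(.009,.011):
    p,o=tilted(K,phi,0,a,.022,.022);r.servo_line(p,o,speed=.04);st=r.sense();print(a,st["contact_force"].round(1))
r.grab(35);st=r.sense();print(st["contact_force"].round(1),st["opening"],st["torque"].round(3))
j0=st["joints"].copy();j=j0.copy();np.save("j0.npy",j0)
for k in range(1,9):
    j[5]=j0[5]+6*k;r.move_joints(j);st=r.sense();s2=[r.sense()["torque"][2]]
    r.wait(.15);print(6*k,round(st["joints"][5]-j0[5],2),"tz",round(st["torque"][2],3),round(r.sense()["torque"][2],3),st["contact_force"].round(1),round(st["clock"],2))
s=r.snapshot("side");f=s["frame"][200:320,290:450];cv2.imwrite("pics/s3.png",cv2.resize(f,None,fx=4,fy=4)[:,:,::-1])
```

```text
0.009 [-1.9  7.5  1.3]
0.011 [2.3 1.8 1.2]
[2.8 2.6 1.5] 0.021164536042608463 [ 0.656 -0.681 -0.029]
6 5.85 tz -0.065 -0.037 [1.5 3.2 0.4] 24.23
12 11.8 tz -0.09 -0.032 [2.2 2.8 1. ] 24.62
18 17.79 tz -0.06 -0.02 [1.6 3.6 2.3] 25.02
24 23.79 tz -0.129 -0.048 [1.9 4.3 0.9] 25.43
30 29.79 tz -0.086 -0.026 [2.9 3.9 0.5] 25.82
36 35.78 tz -0.09 -0.059 [1.9 4.7 0.4] 26.23
42 41.77 tz 0.0 -0.07 [1.6 4.9 1.1] 26.62
48 47.77 tz 0.055 -0.086 [2.  4.4 0.5] 27.02
```

View pics/s3.png

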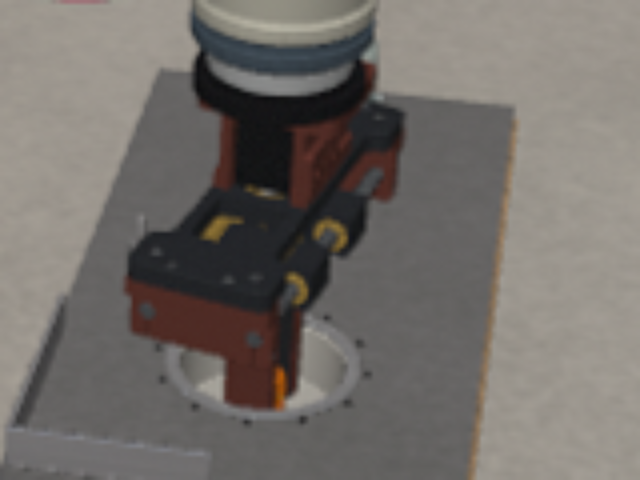

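The side crop shows the fingers still around the knob and clear of the wall, but the jaw is hidden. I'll measure the jaw's travel numerically from the wrist image.

```bash
cat >> h.py <<'E'
O=np.array([.52737,.08118]);_y=np.radians(-7.5);ex=np.array([np.cos(_y),np.sin(_y)]);ey=np.array([-ex[1],ex[0]])
def prof(s,x,ys,z=.079):
    o=[]
    g=cv2.cvtColor(s["frame"],cv2.COLOR_RGB2GRAY)
    for y in ys:
        q=O+ex*x/1e3+ey*y/1e3;u,v=wproj(s,[*q,z]);o.append(int(cv2.getRectSubPix(g,(1,1),(float(u),float(v)))[0,0]) if 0<=u<640 and 0<=v<480 else -1)
    return o
E
python3 - <<'E'
from h import *
import pickle
s0=pickle.load(open("w4.pkl","rb"));s=r.snapshot("wrist");pickle.dump(s,open("w5.pkl","wb"));cv2.imwrite("pics/w5.png",s["frame"][:,:,::-1])
ys=list(range(-30,-92,-2));print(ys)
for x in(-18,18): print(x,prof(s0,x,ys),"\n",prof(s,x,ys), wproj(s,[*(O+ex*x/1e3+ey*-.06),.079]).round())
E
```

```text
[-30, -32, -34, -36, -38, -40, -42, -44, -46, -48, -50, -52, -54, -56, -58, -60, -62, -64, -66, -68, -70, -72, -74, -76, -78, -80, -82, -84, -86, -88, -90]
-18 [203, 202, 206, 207, 205, 202, 200, 165, 153, 173, 207, 210, 148, 51, 52, 94, 133, 130, 134, 132, 125, 120, 118, 121, 125, 126, 138, 154, 162, 160, 180] 
 [121, 123, 120, 66, 49, 48, 45, 46, 43, 47, 49, 48, 45, 49, 47, 48, 41, 43, 36, 37, 39, 36, 37, 35, 35, -1, -1, -1, -1, -1, -1] [ 20. 371.]
18 [205, 201, 202, 206, 207, 203, 203, 170, 157, 175, 211, 213, 157, 55, 46, 95, 140, 145, 147, 146, 140, 136, 137, 139, 136, 139, 147, 161, 167, 169, 172] 
 [43, 46, 44, 39, 31, 30, 26, 22, 22, 25, 24, 25, 28, 22, 26, 23, 24, 26, 26, 24, 27, 24, 26, 29, 26, 26, 25, 25, 26, 30, 44] [ 57. 428.]
```

View pics/w5.png

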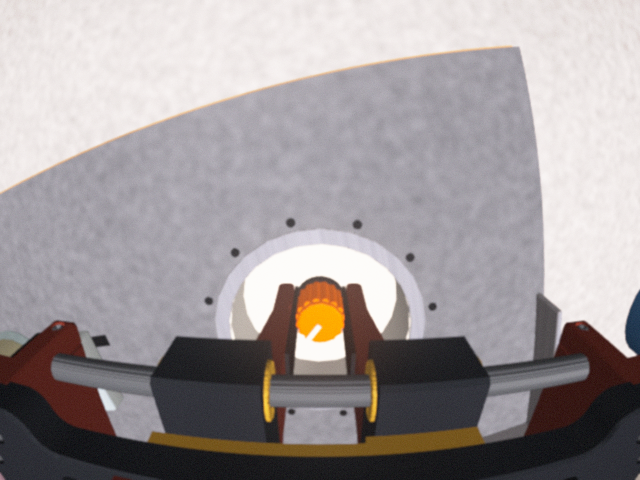

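The knob and its white pointer are visible between the pads, pointer from (320,325) to (308,340), so I can measure the knob angle directly from the wrist camera.

```bash
cat >> h.py <<'E'
def pointer(s,K=None):
    """world angle (deg) of the white pointer on the knob top, centre = hull of bright orange+pointer"""
    H=hsv(s).astype(int);h,S,v=H[...,0],H[...,1],H[...,2]
    u,w=wproj(s,[.5384,.162,.042]);yy,xx=np.mgrid[:480,:640];near=np.hypot(xx-u,yy-w)<45
    org=((h<22)&(S>150)&(v>225)&near).astype(np.uint8)
    n,l,st,c=cv2.connectedComponentsWithStats(org);k=1+np.argmax(st[1:,4])
    hull=cv2.convexHull(np.argwhere(l==k)[:,::-1].astype(np.int32))
    m=np.zeros((480,640),np.uint8);cv2.fillConvexPoly(m,hull,1);m=cv2.erode(m,np.ones((3,3)))
    wh=np.argwhere((m>0)&(S<110)&(v>200))[:,::-1]
    (cx,cy),(a,b),_=cv2.fitEllipse(hull)
    P=lambda p:wplane(s,*p,.042)[:2]
    d=P(wh.mean(0))-P((cx,cy)) if len(wh) else np.array([np.nan,0])
    return round(float(np.degrees(np.arctan2(d[1],d[0]))),1),len(wh),round(float(np.hypot(*d))*1e3,1),P((cx,cy)).round(4),(round(cx),round(cy),round(a),round(b))
E
python3 - <<'E'
from h import *
import pickle
for n in("w4","w5"):
    s=pickle.load(open(n+".pkl","rb"));print(n,pointer(s))
st=r.sense();print(st["joints"][5]-np.load("j0.npy")[5],st["orientation"].round(1),st["joint_torque"].round(3))
E
```

```text
w4 (-6.5, 27, 4.8, array([0.5387, 0.1633]), (315, 99, 20, 22))
w5 (-42.5, 89, 6.7, array([0.5364, 0.1646]), (320, 319, 44, 49))
47.73962586428272 [1.799e+02 1.000e-01 1.590e+02] [-2.1680e+00 -4.0206e+01 -3.7034e+01 -1.3980e+00  1.2040e+00 -1.8000e-02]
```

```bash
cat >> h.py <<'E'
def pointer(s):
    H=hsv(s).astype(int);h,S,v=H[...,0],H[...,1],H[...,2]
    u,w=wproj(s,[.5384,.162,.042]);yy,xx=np.mgrid[:480,:640];near=np.hypot(xx-u,yy-w)<45
    org=((h<22)&(S>150)&(v>225)&near).astype(np.uint8)
    n,l,st,c=cv2.connectedComponentsWithStats(org);k=1+np.argmax(st[1:,4])
    hull=cv2.convexHull(np.argwhere(l==k)[:,::-1].astype(np.int32))
    m=np.zeros((480,640),np.uint8);cv2.fillConvexPoly(m,hull,1)
    wh=((cv2.erode(m,np.ones((3,3)))>0)&(S<120)&(v>200)).astype(np.uint8)
    n,l,st,c=cv2.connectedComponentsWithStats(wh)
    if n<2:return None
    k=1+np.argmax(st[1:,4]);W=np.array([wplane(s,*p,.042)[:2] for p in np.argwhere(l==k)[:,::-1]])
    d=cv2.fitLine((W*1e3).astype(np.float32),cv2.DIST_L2,0,.01,.01).ravel()[:2]
    d*=np.sign(d@(W.mean(0)-[.5384,.162]));return round(float(np.degrees(np.arctan2(d[1],d[0]))),1),len(W)
def turn(j,n=12):
    r.move_joints(j);st=r.sense();T=[];t5=[]
    for i in range(n): q=r.sense();T.append(q["torque"][2]);t5.append(q["joint_torque"][5]);r.wait(.015)
    return st["torque"][2],st["joint_torque"][5],np.mean(T),np.std(T),np.mean(t5),st
E
python3 - <<'E'
from h import *
import pickle
for n in("w4","w5"):
    s=pickle.load(open(n+".pkl","rb"));print(n,pointer(s))
j0=np.load("j0.npy");j=j0.copy()
for k in (51,54,57,60):
    j[5]=j0[5]+k;a=turn(j);st=a[5];s=r.snapshot("wrist");print(k,np.round(a[:5],3),pointer(s),st["orientation"][2].round(1),st["contact_force"].round(1),st["opening"].round(4),round(st["clock"],1))
E
```

```text
w4 (-7.3, 27)
w5 (-55.1, 93)Traceback (most recent call last):
  File "<stdin>", line 7, in <module>
AttributeError: 'float' object has no attribute 'round'
```

Run:
```python
from h import *
j0=np.load("j0.npy");j=j0.copy()
for k in (54,57,60,64,68,72):
    j[5]=j0[5]+k;a=turn(j,10);st=a[5];s=r.snapshot("wrist");print(k,np.round(a[:5],3),pointer(s),np.round(st["contact_force"],1),round(st["clock"],1))
```

```text
54 [0.091 0.214 0.099 0.022 0.125] (-61.7, 94) [1.8 4.8 0.7] 28.0
57 [0.126 0.214 0.082 0.034 0.126] (-64.6, 94) [2.5 5.  1.5] 28.5
60 [0.175 0.214 0.099 0.032 0.126] (-66.8, 93) [2.8 4.9 1.2] 29.0
64 [0.075 0.219 0.065 0.025 0.101] (-71.8, 97) [2.  5.  0.4] 29.4
68 [0.03  0.219 0.052 0.04  0.101] (-76.2, 96) [1.3 4.1 1.2] 29.9
72 [0.086 0.219 0.064 0.024 0.101] (-80.2, 96) [1.8 5.  0.8] 30.4
```

Run:
```python
from h import *
j0=np.load("j0.npy");j=j0.copy();k=72;base=.217
while k<150:
    k+=4 if k<88 else 2
    j[5]=j0[5]+k;a=turn(j,3);print(k,round(np.radians(k),3),np.round(a[1:5],3),round(a[5]["clock"],1))
    if a[1]>.275: break
print(pointer(r.snapshot("wrist")),r.sense()["joints"][5]-j0[5])
```

```text
76 1.326 [0.219 0.068 0.033 0.165] 30.8
80 1.396 [0.219 0.066 0.05  0.165] 31.1
84 1.466 [0.219 0.069 0.004 0.165] 31.4
88 1.536 [0.219 0.097 0.021 0.165] 31.7
90 1.571 [0.202 0.116 0.013 0.175] 32.0
92 1.606 [0.204 0.106 0.034 0.178] 32.3
94 1.641 [0.204 0.111 0.021 0.177] 32.6
96 1.676 [0.205 0.151 0.027 0.178] 32.9
98 1.71 [0.216 0.133 0.019 0.19 ] 33.2
100 1.745 [0.239 0.178 0.007 0.212] 33.5
102 1.78 [0.262 0.176 0.01  0.235] 33.8
104 1.815 [0.284 0.212 0.029 0.258] 34.1
(-111.7, 93) 103.7216423013011
```

Run:
```python
from h import *
j0=np.load("j0.npy");j=j0.copy();j[5]=j0[5]+106;a=turn(j,3);print(np.round(a[1:5],3))
print(pointer(r.snapshot("wrist")))
r.grab(3);st=r.sense();print(st["gripper_force"],st["opening"],np.round(st["contact_force"],1));p=np.array(st["tcp_pos"])
r.servo_line([p[0],p[1],p[2]+.05],speed=.04);st=r.sense();print(st["opening"],np.round(st["contact_force"],1))
r.servo_line([p[0],p[1],.40],speed=.15)
r.reach([.53,.05,.42],[180,0,82.5]);s=r.snapshot("wrist");cv2.imwrite("pics/w6.png",s["frame"][:,:,::-1])
print(pointer(s));H=hsv(s).astype(int);m=(H[...,0]>5)&(H[...,0]<20)&(H[...,1]>120);m[:290]=0;m[400:]=0;m[:,:280]=0;m[:,350:]=0
for b in blobs(m,100): print(b,wplane(s,*b[1],.150).round(4))
ys=list(range(-50,-100,-2));print(ys,prof(s,18,ys));print(r.sense()["clock"],r.sense()["joints"].round(1))
import pickle;pickle.dump(s,open("w6.pkl","wb"))
```

```text
[0.307 0.245 0.006 0.281]
(-113.4, 96)
2.9997756890952587 0.021653805191579775 [ 3.1  4.4 -0.1]
0.0003260516996816757 [-0.3 -0.4  0.5]
(-111.6, 27)
[-50, -52, -54, -56, -58, -60, -62, -64, -66, -68, -70, -72, -74, -76, -78, -80, -82, -84, -86, -88, -90, -92, -94, -96, -98] [200, 203, 205, 205, 204, 194, 161, 154, 169, 209, 211, 175, 54, 86, 141, 139, 139, 141, 134, 95, 58, 53, 59, 56, 58]
37.8917 [  1.7  -5.   79.3   0.  105.8   9.2]
```

Run:
```python
from h import *
r.reach([.40,.25,.42],[180,0,82.5])
for n in("top","side"):
    s=r.snapshot(n);H=hsv(s).astype(int)
    for z in(.149,):
        c=np.array(s["R"])@[.5135,-.025,z]+np.array(s["t"]);u,v=s["cx"]+s["fx"]*c[0]/c[2],s["cy"]+s["fy"]*c[1]/c[2]
    m=(H[...,0]>5)&(H[...,0]<22)&(H[...,1]>110);yy,xx=np.mgrid[:480,:640];m&=np.hypot(xx-u,yy-v)<25
    print(n,round(u),round(v),[(b,plane(s,*b[1],.15 if n=="top" else .138).round(4)) for b in blobs(m)])
print((O-.108*ey))
```

```text
top 368 285 []
side 371 198 [((np.int32(124), [365.8, 177.1], [354, 173, 21, 8]), array([ 0.5238, -0.1495,  0.138 ])), ((np.int32(195), [370.8, 198.4], [362, 193, 19, 12]), array([ 0.5138, -0.0434,  0.138 ]))]
[ 0.51327317 -0.02589605]
```

```bash
python3 -c "
from station import r
print(r.hand_in())"
```

```text
the job is handed in; nothing more can be done
None
```

The jar stands upright between the jaws and the knob is turned clockwise about 1.85 rad, which I estimate from torque presses the jar with about 10–13 N; the gripper is clear and the job was handed in at about 38 s, with no verdict returned.

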